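# Put the lens, filter and hood back on their own mats

## Robot

A 6-joint arm with a two-finger parallel gripper is mounted at the origin on the work surface. World frame = base frame: x ahead of the robot, y to its left, z up, the work surface at z = 0. Lengths are in m, angles in rad, forces in N, time in s.
With the tool pointing down it reaches from about 0.3 to 0.85 m from the base axis. Payload 4.2 kg.
Tool frame: the origin (TCP) lies where the fingers leave the gripper's body, on its centre line; the fingertips stand 78 mm ahead of it and the grasp point (between the pads) lies 60 mm ahead of it; z points along the fingers, y is the line along which they close (so a half turn about z gives the same grasp; the last joint's range is limited). The gripper opens to 91 mm and grips with 3 to 60 N. Pads are 32 mm wide; open, the fingers measure 118 mm over their backs; the gripper's body (76 mm by 178 mm) begins 60 mm behind the grasp point.
Start: joints at [1.163, 0.32, 1.565, -0, 1.257, -0.02], TCP at [0.217, 0.532, 0.292] pointing down, gripper open.
Joint ranges: [-3.11, 3.11], [-0.84, 2.01], [0.21, 2.61], [-1.34, 4.49], [0.05, 2.63], [-2.56, 2.56]. Speed limits (rad/s): [2.57, 2.57, 3.14, 3.14, 3.14, 3.14].

## Interface

Orientations are given as a rotation vector (axis times angle).
In Python, from rig import readout, optics, robot gives the robot as it stands.
- The arm moves only by the tool step_arm, never from a script. Its argument "plan" is a list of rows, each an object of numbers: "x", "y", "z": the shift along the tool's x, y, z in m; "rx", "ry", "rz": the turn, a rotation vector about the tool's x, y, z in rad; "fingers": the finger opening in m, from 0 to 0.0912. A call has 1 to 8 rows; each row shifts and turns the commanded pose from where the row before left it, along the tool's axes as they then stand; what a row does not reach is not made up. A row lasts 1/10 s, in which the tool goes at most 50 mm and 8.59 degrees, less where a joint would pass 70% of its speed; a pose out of reach is approached as far as the arm can. A call with a gripper value outside its range is refused whole. The fingers move at their own pace and stop on an object; "squeeze" is the grip in N (left out, the last holds). Time passes only in rows, so rows that do not move let the fingers close. It gives the time, the measured TCP pose, the force, the opening and the grip force at its end, in the units of the state.
- readout.get_state(): the state, without advancing time (a new reading comes with each control period).
- optics.get_image(name): name is "scene" or "top" or "wrist"; returns a dict with "pixels" (420x560x3 uint8, red, green, blue), "vfov" (degrees; the focal length in pixels is half the picture's height over the tangent of half this angle, whatever the lens; pixels are square), "cx", "cy" (the principal point, pixels), "distortion" ([k1, k2, p1, p2, k3] as OpenCV has them; the pictures are not rectified), "position" and "orientation" of the camera in the world. Camera axes: x right, y down, z forward; pixel columns grow to the right and rows downward; lengths in m; the calibration is good to about 2 mm. A picture is of the moment at which its call begins. There is no depth.
- robot.hand_in(): hands the job in; it is judged then, once.
The state is a dict: "t": time; "joint_positions": joint angles; "qd": joint speeds; "joint_efforts": joint torques, N m; "ee_pos": TCP position; "orientation": TCP orientation; "wrist_force": force on the tool from outside, world axes, zero at the start; "moment": the same for the moment, N m; "width": finger opening in m; "grip_force": force on a finger pad.
Only numpy, scipy, OpenCV 4.12 (cv2) and the standard library are available. Lean on these libraries where they do the work, as an engineer would, in place of code of your own. Each camera call takes 0.05 s, during which the arm holds its last target. There are 200 camera calls.

## Task

The camera gear stands on the wrong mats: using the empty white mat to park one piece on the way, move the lens to the black rubber mat, the glass filter to the dark red felt pad and the petal hood to the cork pad, each upright or flat as it is now and in the middle of its mat. Bare steel scratches, so never set a piece on the shelf itself, and never drop or tip one. Do not knock the blue blower or the clamp with the ball head.

Things in the scene. Friction and masses are not known exactly. Their poses are not given: they have to be found in the camera images.
- lens: Aluminium camera lens, a cylinder 62 mm across and 72 mm high, standing upright on its black rear cap with the front glass up; dark knurled focus ring 37 to 57 mm above its underside, full 62 mm width from 18 to 68 mm. About 280 g. Origin: centre of its underside, z up. Starts on the cork pad, goes to the rubber mat.
- hood: Black plastic petal lens hood, a thin-walled (2.5 mm) open tube 66 mm in outer diameter standing on its round mount end, petals up: walls 46 mm high at the two long petals (own +x and -x), 26 mm at the two short ones (own +y and -y). Stiff enough for a grip across the outside in any direction. About 30 g. Origin: centre of its underside, z up. Starts on the felt pad, goes to the cork pad.
- filter: Glass lens filter lying flat: a ring 62 mm in outer diameter and 9 mm high, silver with a thin dark inner rim, holding a greenish clear glass. Grip it across its outer rim. About 35 g. Origin: centre of its underside, z up. Starts on the rubber mat, goes to the felt pad.
- rubber_mat: Black rubber mat, 100 mm square, 5 mm thick: the lens's place. Fixed to the shelf; origin at the centre of its underside (z = 0), z up; its top is 5 mm higher.
- felt_pad: Round dark red felt pad, 100 mm across, 5 mm thick: the filter's place. Fixed to the shelf; origin at the centre of its underside (z = 0), z up; its top is 5 mm higher.
- cork_pad: Round brown cork pad, 100 mm across, 5 mm thick: the hood's place. Fixed to the shelf; origin at the centre of its underside (z = 0), z up; its top is 5 mm higher.
- white_mat: White mat, 100 mm square, 5 mm thick, empty at the start: the free spot for parking a piece. Fixed to the shelf; origin at the centre of its underside (z = 0), z up; its top is 5 mm higher.
- blower: Bystander: blue silicone air blower standing on its four fins on the bare shelf among the mats, 112 mm high with its black nozzle up, bulb 51 mm and fins 56 mm across. Loose and easily tipped. Origin: centre of its underside.
- ballhead_clamp: Bystander: black desk clamp on the shelf's right-hand (-y) edge carrying a small black ball head, 140 mm above the shelf and about 60 mm wide. Fixed. Origin: on the shelf's top surface under the ball head's axis.
- shelf: Grey powder-coated steel shelf that carries everything, its top at z = 0; reaches from x = -0.105 to 0.955 m and y = -0.55 to 0.55 m. No piece of gear may be set on its bare surface.
Not all that is in view belongs to the job. Leave any pink look-alike of the filter alone. There is more than one size of the rubber_mat; the one meant has the size given above.

How it is judged:
On the way:
1. one of the three pieces is parked on the white mat (((horizontal distance between lens and white_mat below 0.045 m and z of lens in the frame of white_mat between 0.002 and 0.009 m and angle between lens's own z axis and vertical below 0.1 rad) or (horizontal distance between filter and white_mat below 0.045 m and z of filter in the frame of white_mat between 0.002 and 0.009 m and angle between filter's own z axis and vertical below 0.1 rad) or (horizontal distance between hood and white_mat below 0.045 m and z of hood in the frame of white_mat between 0.002 and 0.009 m and angle between hood's own z axis and vertical below 0.1 rad))), for 0.2 s.
At the end, for the whole second after the job is handed in: The lens stands on the black rubber mat, the filter lies on the red felt pad and the hood stands on the cork pad, each with its centre within 15 mm of its mat's centre, resting on the mat (within 4 mm), within 0.1 rad of upright, and at rest (horizontal distance between lens and rubber_mat below 0.015 m and z of lens in the frame of rubber_mat between 0.002 and 0.009 m and angle between each of lens, filter, hood's own z axis and vertical below 0.1 rad and linear speed of each of lens, filter, hood below 0.02 m/s and horizontal distance between filter and felt_pad below 0.015 m and z of filter in the frame of felt_pad between 0.002 and 0.009 m and horizontal distance between hood and cork_pad below 0.015 m and z of hood in the frame of cork_pad between 0.002 and 0.009 m); the robot touches nothing.
It fails at once if a piece of gear is set on or touches the bare steel shelf (contact force between any of lens, filter, hood and shelf above 0.1 N).
It fails at once if a piece of gear falls (faster than 0.6 m/s, a drop of about 2 cm, out of the fingers) ((contact force between lens and the fingers below 0.05 N and linear speed of lens above 0.6 m/s) or (contact force between filter and the fingers below 0.05 N and linear speed of filter above 0.6 m/s) or (contact force between hood and the fingers below 0.05 N and linear speed of hood above 0.6 m/s)).
It fails at once if a piece of gear is tipped over (more than 0.6 rad) (angle between any of lens, filter, hood's own z axis and vertical above 0.6 rad).
It fails at once if the blower is pushed more than 15 mm or tipped (distance of blower from where it was at the start of the episode above 0.015 m or angle between blower's own z axis and vertical above 0.3 rad).
It fails at once if the clamp with the ball head is bumped (more than 2 N) (contact force between ballhead_clamp and anything else above 2 N).
It also fails if it takes over 112 s, if anything falls off the work surface, if the arm or the gripper's body presses on something with over 40 N, if the wrist force passes 120 N, or if a joint passes its speed limit or range.

## Working session

There is one attempt and no reset: what is moved stays moved. The work goes in short steps, Python scripts to look and compute and a tool call to move; the robot and the scene stay as the last step left them, time stands still between calls to the robot, and variables do not carry over. Pictures are saved under pics/ and viewed, at most 14 in all, crops included, and the job is handed in when it is done.

Besides the shell and the picture viewer there is one more tool, called in YAML: its name, and indented under it one key for each argument. step_arm: Moves the arm, as the interface text tells. Its arguments: {"type":"object","properties":{"plan":{"type":"array","items":{"type":"object","properties":{"x":{"type":"number"},"y":{"type":"number"},"z":{"type":"number"},"rx":{"type":"number"},"ry":{"type":"number"},"rz":{"type":"number"},"fingers":{"type":"number"}}}},"squeeze":{"type":"number"}},"required":["plan"]}

```bash
ls; mkdir -p pics
python3 - <<'E'
from rig import readout, optics, robot
import cv2,numpy as np,pickle
d={}
for n in("scene","top","wrist"):
    i=optics.get_image(n); d[n]=i
    cv2.imwrite(f"pics/{n}0.png",i["pixels"][:,:,::-1]); print(n,{k:np.round(v,4) if not isinstance(v,str) else v for k,v in i.items() if k!="pixels"})
pickle.dump(d,open("im0.pkl","wb"))
s=readout.get_state();print(s)
E
```

```text
pics
scene {'vfov': np.float64(52.1928), 'cx': np.float64(278.9718), 'cy': np.float64(206.5308), 'distortion': array([-0.0378,  0.    ,  0.    ,  0.    ,  0.    ]), 'position': array([ 1.0311, -0.591 ,  0.66  ]), 'orientation': array([-2.1464, -0.9444,  0.4348])}
top {'vfov': np.float64(45.8293), 'cx': np.float64(282.9941), 'cy': np.float64(207.1643), 'distortion': array([-0.1659,  0.    ,  0.    ,  0.    ,  0.    ]), 'position': array([ 0.3262, -0.1111,  1.2335]), 'orientation': array([-2.1363,  2.1349, -0.1876])}
wrist {'vfov': np.float64(58.807), 'cx': np.float64(279.4893), 'cy': np.float64(208.4357), 'distortion': array([-0.0528,  0.    ,  0.    ,  0.    ,  0.    ]), 'position': array([0.1549, 0.5573, 0.3847]), 'orientation': array([2.4358, 1.6345, 0.1956])}
{'t': 0.15, 'joint_positions': array([ 1.16300000e+00,  3.20164844e-01,  1.56536318e+00, -3.62603778e-05,
        1.25741566e+00, -2.00264230e-02]), 'qd': array([-0.00044252, -0.00169173, -0.00308849, -0.00047849,  0.00022126,
       -0.00104369]), 'joint_efforts': array([ 2.58548644e-04, -4.12780023e+01, -2.32153326e+01,  7.28389830e-02,
        4.34423110e-02, -7.82136135e-05]), 'ee_pos': array([0.21733866, 0.53205775, 0.29161581]), 'orientation': array([-6.05232340e-01, -3.08248336e+00,  2.08514748e-03]), 'wrist_force': array([ 0.70371563, -0.16057233,  0.79359873]), 'moment': array([0.05372434, 0.0467834 , 0.06336585]), 'grip_force': 0.0, 'width': 0.09111740870369393}
```

View pics/top0.png

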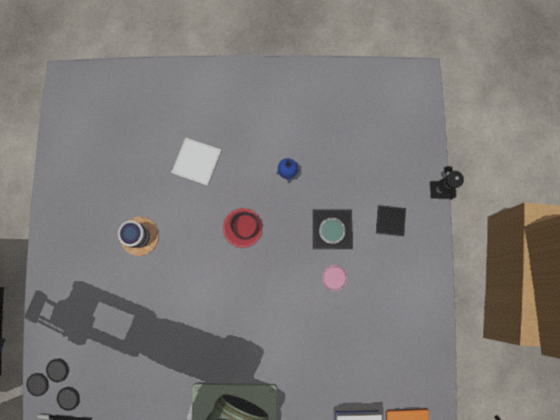

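View pics/scene0.png

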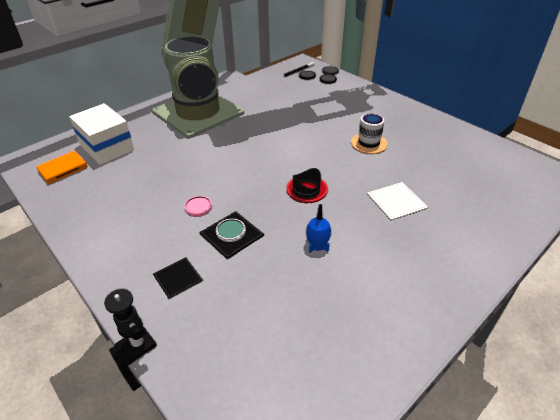

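The top view (up = +x, left = +y) shows:
- lens on cork (138,236)
- hood on felt (243,227)
- filter on the large black mat (332,229), with a small decoy mat at (391,220) and the pink look-alike at (334,277)
- white mat (197,161)
- blower (288,168) and clamp (450,185)

Next I'll measure them.

```bash
cat > h.py <<'E'
import cv2,numpy as np
from scipy.spatial.transform import Rotation as R
def cam(i):
    f=i["pixels"].shape[0]/2/np.tan(np.radians(i["vfov"])/2)
    return np.array([[f,0,i["cx"]],[0,f,i["cy"]],[0,0,1]]),np.array(i["distortion"],float)
def ray(i,px,z):
    K,D=cam(i); u=cv2.undistortPoints(np.array(px,float).reshape(-1,1,2),K,D).reshape(-1,2)
    d=R.from_rotvec(i["orientation"]).apply(np.c_[u,np.ones(len(u))]); p=np.array(i["position"])
    return (p+d*((z-p[2])/d[:,2])[:,None])
def proj(i,P):
    K,D=cam(i); r=R.from_rotvec(i["orientation"]).inv()
    return cv2.projectPoints(np.array(P,float).reshape(-1,1,3),r.as_rotvec(),r.apply(-np.array(i["position"])),K,D)[0].reshape(-1,2)
def biggest(m,near=None,amin=30):
    cs=[c for c in cv2.findContours(m.astype(np.uint8),cv2.RETR_EXTERNAL,cv2.CHAIN_APPROX_NONE)[0] if cv2.contourArea(c)>amin]
    if near is not None: cs=[c for c in cs if abs(cv2.pointPolygonTest(c,near,True))<25 or cv2.pointPolygonTest(c,near,False)>0]
    return max(cs,key=cv2.contourArea)
def go(s,x,y,z,yaw=None):
    """tool-frame shift to world TCP target, and rz to bring tool y axis to heading yaw (mod pi)"""
    r=R.from_rotvec(s["orientation"]); t=r.inv().apply(np.array([x,y,z])-s["ee_pos"])
    ty=r.apply([0,1,0]); h=np.arctan2(ty[1],ty[0]); print("shift",t.round(4),"heading y",h.round(3))
    if yaw is not None: print("rz",-((yaw-h+np.pi/2)%np.pi-np.pi/2))
E
python3 - <<'E'
from h import *
import pickle
d=pickle.load(open("im0.pkl","rb")); i=d["top"]; im=i["pixels"]; hsv=cv2.cvtColor(im,cv2.COLOR_RGB2HSV); H,S,V=[hsv[...,k].astype(int) for k in range(3)]
masks=dict(white=((V>170)&(S<40),(197,161),.005),felt=(((H<8)|(H>172))&(S>130),(243,227),.005),cork=((H>5)&(H<25)&(S>70),(140,240),.005),
 rubber=(V<60,(332,212),.005),small=(V<60,(391,220),.002),filt=((H>65)&(H<100)&(S>50),(332,230),.012),blower=((H>110)&(H<130)&(S>150),(288,168),.03),
 hood=((V<45),(244,226),.03), lens=((V>120)&(S<60),(132,233),.072))
for n,(m,near,z) in masks.items():
    try:
        c=biggest(m,near); P=ray(i,c.reshape(-1,2),z)[:,:2].astype(np.float32)
        h=cv2.convexHull(P); (cc,sz,a)=cv2.minAreaRect(h); ce,rr=cv2.minEnclosingCircle(h)
        print(n,"rect",np.round(cc,4),np.round(sz,4),round(a,1),"circ",np.round(ce,4),round(rr,4),"n",len(c))
    except Exception as e: print(n,e)
b=im[225:250,115:160]; cv2.imwrite("pics/c1.png",np.hstack([cv2.resize(im[205:260,y:y+60,::-1],None,fx=4.4,fy=4.4,interpolation=cv2.INTER_CUBIC) for y in (110,213,302)]))
E
```

```text
white rect [0.6566 0.1054] [0.0989 0.0994] 70.9 circ [0.6565 0.1048] 0.0677 n 136
felt rect [ 0.4832 -0.0117] [0.0917 0.0829] 28.0 circ [ 0.4855 -0.017 ] 0.0474 n 155
cork rect [0.461  0.2381] [0.0845 0.0976] 74.4 circ [0.4629 0.2444] 0.0494 n 139
rubber rect [ 0.4825 -0.242 ] [0.0927 0.0933] 89.5 circ [ 0.4813 -0.2418] 0.0645 n 154
small rect [ 0.5039 -0.3902] [0.0681 0.0671] 84.2 circ [ 0.5043 -0.3901] 0.0457 n 100
filt rect [ 0.4778 -0.2388] [0.0474 0.045 ] 89.9 circ [ 0.4769 -0.2389] 0.0252 n 56
blower rect [ 0.6325 -0.1282] [0.0399 0.0437] 89.7 circ [ 0.6322 -0.1282] 0.0228 n 67
hood max() iterable argument is empty
lens rect [ 0.5624 -0.1104] [1.1288 1.6011] 0.1 circ [ 0.6403 -0.1103] 0.9369 n 2151
```

View pics/c1.png

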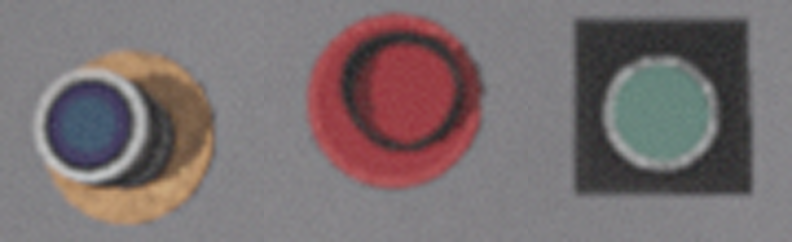

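The crop shows the lens ring centred at about (130.7,233.4) and the hood rim at about (245,225.9). The pads are at felt (242.8,228), cork (138.6,236.1) and rubber (332.6,229.1). I plan to park the lens first, then move hood→cork, filter→felt and lens→rubber.

Run:
```python
from h import *
import pickle
from rig import readout
d=pickle.load(open("im0.pkl","rb")); i=d["top"]
for n,p,z in [("lens",(130.7,233.4),.076),("hoodlo",(245,225.9),.031),("hoodhi",(245,225.9),.045),("felt",(242.8,228),.005),("cork",(138.6,236.1),.005),("rubber",(332.6,229.1),.005),("filter",(332.1,230.2),.013),("blower nozzle",(287.5,161),.112)]:
    print(n,ray(i,p,z).round(4))
# scene check of lens top
print("lens scene",ray(d["scene"],(372,118.5),.077).round(4))
s=readout.get_state(); go(s,.4665,.2505,.26,0)
```

```text
lens [[0.4604 0.2441 0.076 ]]
hoodlo [[ 0.4853 -0.0254  0.031 ]]
hoodhi [[ 0.4835 -0.0264  0.045 ]]
felt [[ 0.4835 -0.0182  0.005 ]]
cork [[0.462  0.2451 0.005 ]]
rubber [[ 0.4809 -0.2422  0.005 ]]
filter [[ 0.4771 -0.2401  0.013 ]]
blower nozzle [[ 0.6272 -0.1282  0.112 ]]
lens scene [[0.4585 0.2493 0.077 ]]
shift [-0.3371 -0.1664  0.0318] heading y 1.183
rz 1.1830376233105417
```

step_arm:
  plan:
    - {"x": -0.04,"y": -0.02,"z": 0.002}
    - {"x": -0.04,"y": -0.02,"z": 0.002}
    - {"x": -0.04,"y": -0.02,"z": 0.002}
    - {"x": -0.04,"y": -0.02,"z": 0.002}
    - {"x": -0.04,"y": -0.02,"z": 0.002}
    - {"x": -0.04,"y": -0.02,"z": 0.002}
    - {"x": -0.04,"y": -0.02,"z": 0.002}
    - {"x": -0.04,"y": -0.02,"z": 0.002}

```text
validation failed for argument at $.pl...
```

step_arm:
  plan:
    - {"rz": 0.148}
    - {"rz": 0.148}
    - {"rz": 0.148}
    - {"rz": 0.148}
    - {"rz": 0.148}
    - {"rz": 0.148}
    - {"rz": 0.148}
    - {"rz": 0.147}

```text
validation failed for argument at $.pl...
```

```bash
cat >> h.py <<'E'
def snap(n,name=None):
    from rig import optics
    i=optics.get_image(n)
    if name: cv2.imwrite(f"pics/{name}.png",i["pixels"][:,:,::-1])
    return i
E
python3 - <<'E'
from h import *
from rig import readout
s=readout.get_state(); print(s["ee_pos"],s["t"]); go(s,.46,.2445,.26,0)
i=snap("wrist","w1"); print(i["position"],i["orientation"])
print(proj(i,[[.46,.2445,.077],[.462,.245,.005]]))
E
```

```text
[0.21733866 0.53205775 0.29161581] 0.15
shift [-0.3334 -0.1744  0.0319] heading y 1.183
rz 1.1830376233105417
[0.15494952 0.55732036 0.38479999] [2.43591788 1.63451749 0.19589935]
[[123.36486214 493.00880162]
 [145.97496407 441.59717529]]
```

View pics/w1.png

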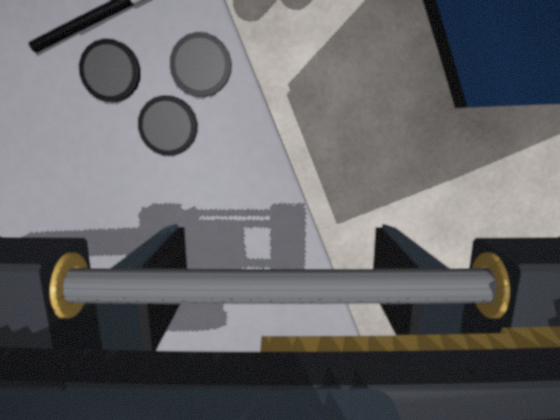

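The arm did not move: both calls failed validation. The wrist view still shows bare shelf and shadow, with the fingers at (150,290) and (410,290). I'll retry with all fields filled in.

step_arm:
  plan:
    - {"x": -0.04,"y": -0.02,"z": 0.002,"rx": 0,"ry": 0,"rz": 0,"fingers": 0.09}
  squeeze: 20

```text
t: 0.3
ee_pos: [0.2453, 0.5012, 0.2899]
orientation: [-0.598, -3.083, -0.004]
wrist_force: [1.8, -1.9, 0.4]
width: 0.0901
grip_force: 0.0
```

step_arm:
  plan:
    - {"x": -0.042,"y": -0.022,"z": 0.004,"fingers": 0.09}
    - {"x": -0.042,"y": -0.022,"z": 0.004,"fingers": 0.09}
    - {"x": -0.042,"y": -0.022,"z": 0.004,"fingers": 0.09}
    - {"x": -0.042,"y": -0.022,"z": 0.004,"fingers": 0.09}
    - {"x": -0.042,"y": -0.022,"z": 0.004,"fingers": 0.09}
    - {"x": -0.042,"y": -0.022,"z": 0.004,"fingers": 0.09}
    - {"x": -0.042,"y": -0.022,"z": 0.004,"fingers": 0.09}
  squeeze: 20

```text
validation failed for argument at $.pl...
```

step_arm:
  plan:
    - {"rz": 0.148}
    - {"rz": 0.148}
    - {"rz": 0.148}
    - {"rz": 0.148}
    - {"rz": 0.148}
    - {"rz": 0.148}
    - {"rz": 0.148}
    - {"rz": 0.147}
  squeeze: 20

```text
validation failed for argument at $.pl...
```

Run:
```python
from h import *
from rig import readout
s=readout.get_state(); print(s["ee_pos"],s["t"]); go(s,.46,.2445,.26,0)
i=snap("wrist","w2"); print(i["position"],i["orientation"])
print(proj(i,[[.46,.2445,.077],[.462,.245,.005]]))
```

```text
[0.24532485 0.50116015 0.28989676] 0.3
shift [-0.2951 -0.1579  0.0291] heading y 1.188
rz 1.18783061779253
[0.18283786 0.5257775  0.38318331] [2.43498916 1.64181126 0.19944991]
[[132.22904578 469.9272944 ]
 [154.3055759  419.90672745]]
```

View pics/w2.png

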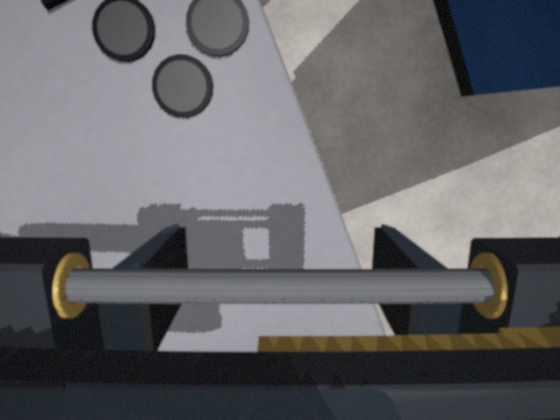

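The rows need every field. The wrist view still shows only bare shelf.

step_arm:
  plan:
    - {"x": -0.042,"y": -0.0225,"z": 0.004,"rx": 0,"ry": 0,"rz": 0,"fingers": 0.09}
    - {"x": -0.042,"y": -0.0225,"z": 0.004,"rx": 0,"ry": 0,"rz": 0,"fingers": 0.09}
    - {"x": -0.042,"y": -0.0225,"z": 0.004,"rx": 0,"ry": 0,"rz": 0,"fingers": 0.09}
    - {"x": -0.042,"y": -0.0225,"z": 0.004,"rx": 0,"ry": 0,"rz": 0,"fingers": 0.09}
    - {"x": -0.042,"y": -0.0225,"z": 0.004,"rx": 0,"ry": 0,"rz": 0,"fingers": 0.09}
    - {"x": -0.042,"y": -0.0225,"z": 0.004,"rx": 0,"ry": 0,"rz": 0,"fingers": 0.09}
    - {"x": -0.042,"y": -0.0225,"z": 0.004,"rx": 0,"ry": 0,"rz": 0,"fingers": 0.09}
  squeeze: 20

```text
t: 1.05
ee_pos: [0.4604, 0.24, 0.2622]
orientation: [0.606, 3.083, 0.0]
wrist_force: [1.5, 0.8, 0.1]
width: 0.0899
grip_force: 0.0
```

step_arm:
  plan:
    - {"x": 0,"y": 0,"z": 0,"rx": 0,"ry": 0,"rz": 0.148,"fingers": 0.09}
    - {"x": 0,"y": 0,"z": 0,"rx": 0,"ry": 0,"rz": 0.148,"fingers": 0.09}
    - {"x": 0,"y": 0,"z": 0,"rx": 0,"ry": 0,"rz": 0.148,"fingers": 0.09}
    - {"x": 0,"y": 0,"z": 0,"rx": 0,"ry": 0,"rz": 0.148,"fingers": 0.09}
    - {"x": 0,"y": 0,"z": 0,"rx": 0,"ry": 0,"rz": 0.148,"fingers": 0.09}
    - {"x": 0,"y": 0,"z": 0,"rx": 0,"ry": 0,"rz": 0.148,"fingers": 0.09}
    - {"x": 0,"y": 0,"z": 0,"rx": 0,"ry": 0,"rz": 0.148,"fingers": 0.09}
    - {"x": 0,"y": 0,"z": 0,"rx": 0,"ry": 0,"rz": 0.147,"fingers": 0.09}

```text
t: 1.85
ee_pos: [0.4594, 0.2416, 0.2621]
orientation: [-2.228, -2.214, 0.001]
wrist_force: [-0.1, 0.3, 0.2]
width: 0.0901
grip_force: 0.0
```

Run:
```python
from h import *
from rig import readout
i=snap("wrist","w3"); i=snap("wrist","w3")
s=readout.get_state(); print(s["ee_pos"],s["t"],s["joint_positions"].round(2)); go(s,.46,.2445,.26,0)
print(i["position"],i["orientation"])
print(proj(i,[[.46,.2445,.077],[.462,.245,.005],[.4835,-.0182,.005],[.6566,.105,.005]]))
```

```text
[0.45942848 0.2415893  0.2621493 ] 1.95 [0.46 0.25 1.74 0.   1.15 0.46]
shift [0.0029 0.0006 0.0021] heading y 0.0
rz 8.5302883145566e-05
[0.45990103 0.30852833 0.35529807] [ 2.89889082 -0.01631975 -0.00352524]
[[280.94896012 202.26992267]
 [282.83199584 184.80847697]
 [303.73381376 412.2378409 ]
 [467.3734362  313.28213926]]
```

View pics/w3.png

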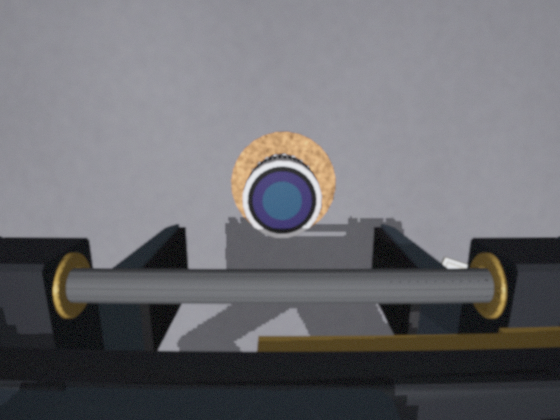

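The wrist view shows the lens ring at (282,198) and the cork pad centred at about (284,183), both within 3 mm of the measured positions. So the lens is at about (0.461,0.246) and the cork at about (0.4625,0.246). Descending to grip the focus ring.

step_arm:
  plan:
    - {"x": 0.0045,"y": 0.0015,"z": 0.03,"rx": 0,"ry": 0,"rz": 0,"fingers": 0.091}
    - {"x": 0,"y": 0,"z": 0.03,"rx": 0,"ry": 0,"rz": 0,"fingers": 0.091}
    - {"x": 0,"y": 0,"z": 0.03,"rx": 0,"ry": 0,"rz": 0,"fingers": 0.091}
    - {"x": 0,"y": 0,"z": 0.03,"rx": 0,"ry": 0,"rz": 0,"fingers": 0.091}
    - {"x": 0,"y": 0,"z": 0.02,"rx": 0,"ry": 0,"rz": 0,"fingers": 0.091}
    - {"x": 0,"y": 0,"z": 0.01,"rx": 0,"ry": 0,"rz": 0,"fingers": 0.091}
    - {"x": 0,"y": 0,"z": 0,"rx": 0,"ry": 0,"rz": 0,"fingers": 0.068}
    - {"x": 0,"y": 0,"z": 0,"rx": 0,"ry": 0,"rz": 0,"fingers": 0.064}
  squeeze: 20

```text
t: 2.75
ee_pos: [0.4616, 0.2465, 0.113]
orientation: [2.22, 2.222, 0.002]
wrist_force: [0.1, -0.5, 0.6]
width: 0.0779
grip_force: 0.0
```

step_arm:
  plan:
    - {"x": 0,"y": 0,"z": 0,"rx": 0,"ry": 0,"rz": 0,"fingers": 0.058}
    - {"x": 0,"y": 0,"z": 0,"rx": 0,"ry": 0,"rz": 0,"fingers": 0.055}
    - {"x": 0,"y": 0,"z": 0,"rx": 0,"ry": 0,"rz": 0,"fingers": 0.055}
    - {"x": 0,"y": 0,"z": 0,"rx": 0,"ry": 0,"rz": 0,"fingers": 0.055}
    - {"x": 0,"y": 0,"z": 0,"rx": 0,"ry": 0,"rz": 0,"fingers": 0.055}

```text
t: 3.25
ee_pos: [0.4614, 0.2465, 0.1133]
orientation: [2.221, 2.221, 0.003]
wrist_force: [-0.3, -0.4, 6.1]
width: 0.0616
grip_force: 20.0
```

step_arm:
  plan:
    - {"x": 0,"y": 0,"z": -0.01,"rx": 0,"ry": 0,"rz": 0,"fingers": 0.055}
    - {"x": 0,"y": 0,"z": -0.03,"rx": 0,"ry": 0,"rz": 0,"fingers": 0.055}
    - {"x": 0,"y": 0,"z": -0.03,"rx": 0,"ry": 0,"rz": 0,"fingers": 0.055}
    - {"x": -0.015,"y": 0.02,"z": -0.01,"rx": 0,"ry": 0,"rz": 0,"fingers": 0.055}
    - {"x": -0.024,"y": 0.035,"z": 0,"rx": 0,"ry": 0,"rz": 0,"fingers": 0.055}
    - {"x": -0.03,"y": 0.042,"z": 0,"rx": 0,"ry": 0,"rz": 0,"fingers": 0.055}
    - {"x": -0.03,"y": 0.042,"z": 0,"rx": 0,"ry": 0,"rz": 0,"fingers": 0.055}
    - {"x": -0.025,"y": 0.035,"z": 0,"rx": 0,"ry": 0,"rz": 0,"fingers": 0.055}

```text
t: 4.05
ee_pos: [0.6338, 0.1223, 0.1921]
orientation: [2.222, 2.221, -0.001]
wrist_force: [0.5, 1.9, -2.9]
width: 0.0619
grip_force: 20.0
```

step_arm:
  plan:
    - {"x": -0.015,"y": 0.022,"z": 0,"rx": 0,"ry": 0,"rz": 0,"fingers": 0.055}
    - {"x": 0,"y": 0,"z": 0,"rx": 0,"ry": 0,"rz": 0,"fingers": 0.055}
    - {"x": 0,"y": 0,"z": 0,"rx": 0,"ry": 0,"rz": 0,"fingers": 0.055}

```text
t: 4.35
ee_pos: [0.6539, 0.1086, 0.1914]
orientation: [-2.221, -2.219, 0.003]
wrist_force: [-0.8, 1.1, -3.5]
width: 0.0616
grip_force: 20.0
```

Run:
```python
from h import *
i=snap("wrist","w4"); t=snap("top"); s=snap("scene")
cv2.imwrite("pics/m4.png",np.vstack([cv2.resize(np.hstack([i["pixels"],s["pixels"]])[:,:,::-1],(800,300),interpolation=cv2.INTER_AREA)]))
```

```text
(no output)
```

View pics/m4.png

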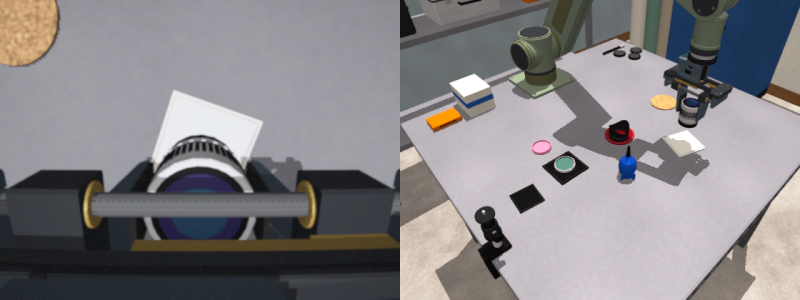

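The lens hangs upright over the white mat. In the left half it is at (200,190), with the mat behind it. Lowering.

step_arm:
  plan:
    - {"x": 0,"y": 0.003,"z": 0.025,"rx": 0,"ry": 0,"rz": 0,"fingers": 0.055}
    - {"x": 0,"y": 0,"z": 0.025,"rx": 0,"ry": 0,"rz": 0,"fingers": 0.055}
    - {"x": 0,"y": 0,"z": 0.015,"rx": 0,"ry": 0,"rz": 0,"fingers": 0.055}
    - {"x": 0,"y": 0,"z": 0.008,"rx": 0,"ry": 0,"rz": 0,"fingers": 0.055}
    - {"x": 0,"y": 0,"z": 0.003,"rx": 0,"ry": 0,"rz": 0,"fingers": 0.055}
    - {"x": 0,"y": 0,"z": 0.001,"rx": 0,"ry": 0,"rz": 0,"fingers": 0.055}
    - {"x": 0,"y": 0,"z": 0,"rx": 0,"ry": 0,"rz": 0,"fingers": 0.055}
    - {"x": 0,"y": 0,"z": 0,"rx": 0,"ry": 0,"rz": 0,"fingers": 0.055}

```text
t: 5.3
ee_pos: [0.6579, 0.1091, 0.1163]
orientation: [2.221, 2.221, 0.002]
wrist_force: [-0.0, 0.7, -3.0]
width: 0.0618
grip_force: 20.0
```

step_arm:
  plan:
    - {"x": 0,"y": 0,"z": 0.001,"rx": 0,"ry": 0,"rz": 0,"fingers": 0.055}
    - {"x": 0,"y": 0,"z": 0.001,"rx": 0,"ry": 0,"rz": 0,"fingers": 0.055}
    - {"x": 0,"y": 0,"z": 0.001,"rx": 0,"ry": 0,"rz": 0,"fingers": 0.055}
    - {"x": 0,"y": 0,"z": 0,"rx": 0,"ry": 0,"rz": 0,"fingers": 0.055}
    - {"x": 0,"y": 0,"z": 0,"rx": 0,"ry": 0,"rz": 0,"fingers": 0.055}

```text
t: 5.8
ee_pos: [0.6575, 0.109, 0.1134]
orientation: [2.221, 2.221, 0.001]
wrist_force: [-2.3, -0.9, 5.6]
width: 0.0614
grip_force: 20.0
```

step_arm:
  plan:
    - {"x": 0,"y": 0,"z": 0,"rx": 0,"ry": 0,"rz": 0,"fingers": 0.07}
    - {"x": 0,"y": 0,"z": 0,"rx": 0,"ry": 0,"rz": 0,"fingers": 0.091}
    - {"x": 0,"y": 0,"z": 0,"rx": 0,"ry": 0,"rz": 0,"fingers": 0.091}
    - {"x": 0,"y": 0,"z": 0,"rx": 0,"ry": 0,"rz": 0,"fingers": 0.091}
    - {"x": 0,"y": 0,"z": -0.02,"rx": 0,"ry": 0,"rz": 0,"fingers": 0.091}
    - {"x": 0,"y": 0,"z": -0.045,"rx": 0,"ry": 0,"rz": 0,"fingers": 0.091}
    - {"x": 0,"y": 0,"z": -0.045,"rx": 0,"ry": 0,"rz": 0,"fingers": 0.091}
    - {"x": 0,"y": 0,"z": -0.04,"rx": 0,"ry": 0,"rz": 0,"fingers": 0.091}

```text
t: 6.6
ee_pos: [0.6575, 0.1091, 0.2643]
orientation: [2.221, 2.221, 0.002]
wrist_force: [1.1, -0.1, -1.2]
width: 0.0908
grip_force: 0.0
```

step_arm:
  plan:
    - {"x": -0.023,"y": -0.029,"z": 0,"rx": 0,"ry": 0,"rz": 0,"fingers": 0.091}
    - {"x": -0.023,"y": -0.029,"z": 0,"rx": 0,"ry": 0,"rz": 0,"fingers": 0.091}
    - {"x": -0.023,"y": -0.029,"z": 0,"rx": 0,"ry": 0,"rz": 0,"fingers": 0.091}
    - {"x": -0.022,"y": -0.029,"z": 0,"rx": 0,"ry": 0,"rz": 0,"fingers": 0.091}
    - {"x": -0.022,"y": -0.029,"z": 0,"rx": 0,"ry": 0,"rz": 0,"fingers": 0.091}
    - {"x": -0.02,"y": -0.028,"z": 0,"rx": 0,"ry": 0,"rz": 0,"fingers": 0.091}
    - {"x": 0,"y": 0,"z": 0,"rx": 0,"ry": 0,"rz": 0,"fingers": 0.091}

```text
t: 7.3
ee_pos: [0.4811, -0.0255, 0.2623]
orientation: [-2.223, -2.218, 0.003]
wrist_force: [0.9, 0.8, 0.1]
width: 0.0911
grip_force: 0.0
```

Run:
```python
from h import *
from rig import readout
i=snap("wrist","w5"); s=readout.get_state(); print(s["ee_pos"],s["wrist_force"].round(1))
for P in ([.485,-.024,.005],[.485,-.024,.031],[.485,-.024,.051],[.4835,-.0165,.005]): print(P,proj(i,P).round(1))
```

```text
[ 0.48316995 -0.02467978  0.26257622] [ 0.8 -0.6 -0.7]
[0.485, -0.024, 0.005] [[284.9 186.7]]
[0.485, -0.024, 0.031] [[285.2 192.1]]
[0.485, -0.024, 0.051] [[285.5 196.8]]
[0.4835, -0.0165, 0.005] [[283.3 178.9]]
```

View pics/w5.png

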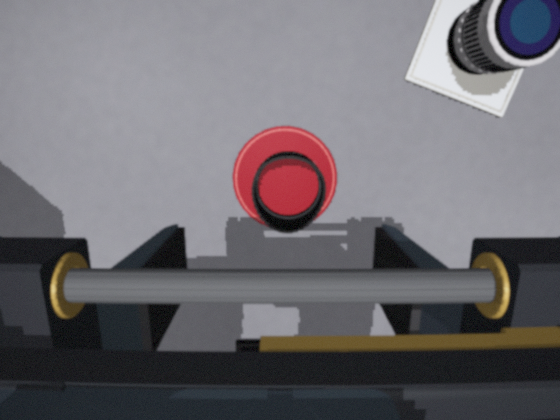

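The wrist view shows the felt pad centred at about (285,177.5). The hood outline spans columns 252–325 and rows 150–232. I'll invert those edges.

Run:
```python
from h import *
from rig import readout
i=snap("wrist"); im=i["pixels"]; hsv=cv2.cvtColor(im,cv2.COLOR_RGB2HSV)
dark=((hsv[...,2]<75)&(np.indices(hsv.shape[:2])[0]<245)).astype(np.uint8); dark[:,:225]=0; dark[:,345:]=0; dark[215:,:245]=0; dark[215:,332:]=0
c=biggest(cv2.morphologyEx(dark,cv2.MORPH_OPEN,np.ones((3,3))),(288,155)); x,y,w,h=cv2.boundingRect(c); print(x,y,w,h)
print("top edge z5",ray(i,(288,y),.005)[0]-[0,.033,0], "bottom edge z.031/.051",ray(i,(288,y+h),.031)[0]+[0,.033,0],ray(i,(288,y+h),.051)[0]+[0,.033,0])
for z in (.02,.031,.051):
  print(z,"x width",ray(i,[(x,192),(x+w,192)],z)[:,0])
red=(((hsv[...,0]<8)|(hsv[...,0]>172))&(hsv[...,1]>120)); c=biggest(red,(285,140)); x,y,w,h=cv2.boundingRect(c);print(x,y,w,h)
P=ray(i,[(x,178),(x+w,178),(285,y)],.005); print("felt",P, P[:2,0].mean(), P[2,1]-.05)
go(readout.get_state(),.4875,-.024,.09)
```

```text
262 153 48 13
top edge z5 [ 0.49077207 -0.02407523  0.005     ] bottom edge z.031/.051 [0.49021968 0.03308462 0.031     ] [0.48977697 0.03568001 0.051     ]
0.02 x width [0.46663549 0.51072136]
0.031 x width [0.46717266 0.50981416]
0.051 x width [0.46814933 0.50816469]
230 128 103 97
felt [[ 0.43562947 -0.01452947  0.005     ]
 [ 0.53365317 -0.01484058  0.005     ]
 [ 0.48796338  0.03191631  0.005     ]] 0.484641315404821 -0.018083686537084108
shift [1.000e-04 2.800e-03 1.726e-01] heading y -0.001
```

step_arm:
  plan:
    - {"x": 0,"y": 0.0033,"z": 0.04,"rx": 0,"ry": 0,"rz": 0,"fingers": 0.091}
    - {"x": 0,"y": 0,"z": 0.04,"rx": 0,"ry": 0,"rz": 0,"fingers": 0.091}
    - {"x": 0,"y": 0,"z": 0.04,"rx": 0,"ry": 0,"rz": 0,"fingers": 0.091}
    - {"x": 0,"y": 0,"z": 0.03,"rx": 0,"ry": 0,"rz": 0,"fingers": 0.091}
    - {"x": 0,"y": 0,"z": 0.015,"rx": 0,"ry": 0,"rz": 0,"fingers": 0.091}
    - {"x": 0,"y": 0,"z": 0.0075,"rx": 0,"ry": 0,"rz": 0,"fingers": 0.091}
    - {"x": 0,"y": 0,"z": 0,"rx": 0,"ry": 0,"rz": 0,"fingers": 0.078}
    - {"x": 0,"y": 0,"z": 0,"rx": 0,"ry": 0,"rz": 0,"fingers": 0.072}
  squeeze: 6

```text
t: 8.2
ee_pos: [0.4888, -0.0237, 0.0903]
orientation: [2.22, 2.221, 0.002]
wrist_force: [-0.3, 0.8, 0.3]
width: 0.0778
grip_force: 0.0
```

step_arm:
  plan:
    - {"x": 0,"y": 0,"z": 0,"rx": 0,"ry": 0,"rz": 0,"fingers": 0.068}
    - {"x": 0,"y": 0,"z": 0,"rx": 0,"ry": 0,"rz": 0,"fingers": 0.064}
    - {"x": 0,"y": 0,"z": 0,"rx": 0,"ry": 0,"rz": 0,"fingers": 0.06}
    - {"x": 0,"y": 0,"z": 0,"rx": 0,"ry": 0,"rz": 0,"fingers": 0.06}
    - {"x": 0,"y": 0,"z": 0,"rx": 0,"ry": 0,"rz": 0,"fingers": 0.06}

```text
t: 8.7
ee_pos: [0.4884, -0.0239, 0.0907]
orientation: [2.22, 2.22, 0.003]
wrist_force: [0.3, 1.3, 6.6]
width: 0.0659
grip_force: 6.0
```

step_arm:
  plan:
    - {"x": 0,"y": 0,"z": -0.005,"rx": 0,"ry": 0,"rz": 0,"fingers": 0.06}
    - {"x": 0,"y": 0,"z": -0.02,"rx": 0,"ry": 0,"rz": 0,"fingers": 0.06}
    - {"x": 0,"y": 0,"z": -0.035,"rx": 0,"ry": 0,"rz": 0,"fingers": 0.06}
    - {"x": 0.01,"y": 0,"z": -0.02,"rx": 0,"ry": 0,"rz": 0,"fingers": 0.06}
    - {"x": 0.03,"y": -0.003,"z": 0,"rx": 0,"ry": 0,"rz": 0,"fingers": 0.06}
    - {"x": 0.04,"y": -0.005,"z": 0,"rx": 0,"ry": 0,"rz": 0,"fingers": 0.06}
    - {"x": 0.045,"y": -0.005,"z": 0,"rx": 0,"ry": 0,"rz": 0,"fingers": 0.06}
    - {"x": 0.045,"y": -0.005,"z": 0,"rx": 0,"ry": 0,"rz": 0,"fingers": 0.06}

```text
t: 9.5
ee_pos: [0.469, 0.1472, 0.1699]
orientation: [-2.223, -2.22, 0.0]
wrist_force: [1.1, 0.0, -0.4]
width: 0.066
grip_force: 6.0
```

step_arm:
  plan:
    - {"x": 0.04,"y": -0.005,"z": 0,"rx": 0,"ry": 0,"rz": 0,"fingers": 0.06}
    - {"x": 0.035,"y": -0.003,"z": 0,"rx": 0,"ry": 0,"rz": 0,"fingers": 0.06}
    - {"x": 0.018,"y": 0,"z": 0,"rx": 0,"ry": 0,"rz": 0,"fingers": 0.06}
    - {"x": 0.007,"y": 0,"z": 0,"rx": 0,"ry": 0,"rz": 0,"fingers": 0.06}
    - {"x": 0,"y": 0,"z": 0,"rx": 0,"ry": 0,"rz": 0,"fingers": 0.06}
    - {"x": 0,"y": 0,"z": 0,"rx": 0,"ry": 0,"rz": 0,"fingers": 0.06}
    - {"x": 0,"y": 0,"z": 0,"rx": 0,"ry": 0,"rz": 0,"fingers": 0.06}

```text
t: 10.2
ee_pos: [0.4616, 0.2449, 0.1697]
orientation: [-2.223, -2.22, 0.001]
wrist_force: [-0.1, 0.5, -0.6]
width: 0.0655
grip_force: 6.0
```

Run:
```python
from h import *
from rig import readout
i=snap("wrist","w6"); s=readout.get_state(); print(s["ee_pos"],s["wrist_force"].round(1))
im=i["pixels"]; hsv=cv2.cvtColor(im,cv2.COLOR_RGB2HSV); m=(hsv[...,0]>5)&(hsv[...,0]<25)&(hsv[...,1]>70)&(np.indices(hsv.shape[:2])[0]<235)
c=biggest(m); x,y,w,h=cv2.boundingRect(c); print(x,y,w,h); P=ray(i,[(x,178),(x+w,178),(x+w/2,y)],.005);print(P,P[:2,0].mean(),P[2,1]-.05)
sc=snap("scene"); cv2.imwrite("pics/m6.png",np.hstack([im[:,:,::-1],sc["pixels"][60:,200:440,::-1].copy().repeat(1,0) if 0 else cv2.resize(sc["pixels"][20:200,300:403,::-1],(240,420))]))
go(s,.4625,.246,.095,0)
```

```text
[0.46173052 0.24496459 0.16976101] [-0.7 -0.5  0.2]
212 142 139 91
[[0.41386219 0.27000851 0.005     ]
 [0.51119998 0.26977874 0.005     ]
 [0.46256906 0.29474191 0.005     ]] 0.4625310836027561 0.2447419113172244
shift [0.0011 0.0008 0.0748] heading y -0.001
rz -0.0014288362765837448
```

View pics/m6.png

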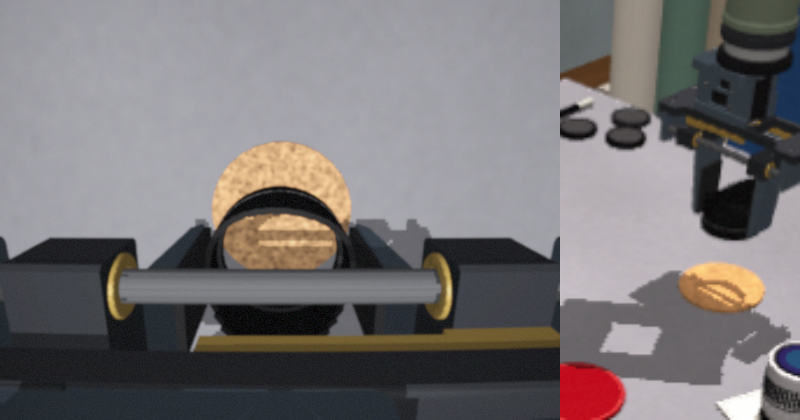

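The hood is held level over the cork pad, which is centred at about (0.4625,0.245). Lowering to the grasp height of 0.0905.

step_arm:
  plan:
    - {"x": 0.0005,"y": 0.001,"z": 0.025,"rx": 0,"ry": 0,"rz": 0,"fingers": 0.06}
    - {"x": 0,"y": 0,"z": 0.025,"rx": 0,"ry": 0,"rz": 0,"fingers": 0.06}
    - {"x": 0,"y": 0,"z": 0.017,"rx": 0,"ry": 0,"rz": 0,"fingers": 0.06}
    - {"x": 0,"y": 0,"z": 0.007,"rx": 0,"ry": 0,"rz": 0,"fingers": 0.06}
    - {"x": 0,"y": 0,"z": 0.003,"rx": 0,"ry": 0,"rz": 0,"fingers": 0.06}
    - {"x": 0,"y": 0,"z": 0.001,"rx": 0,"ry": 0,"rz": 0,"fingers": 0.06}
    - {"x": 0,"y": 0,"z": 0.001,"rx": 0,"ry": 0,"rz": 0,"fingers": 0.06}
    - {"x": 0,"y": 0,"z": 0,"rx": 0,"ry": 0,"rz": 0,"fingers": 0.06}

```text
t: 11.1
ee_pos: [0.463, 0.2467, 0.0914]
orientation: [2.221, 2.221, 0.002]
wrist_force: [0.5, -0.3, 0.1]
width: 0.0659
grip_force: 6.0
```

step_arm:
  plan:
    - {"x": 0,"y": 0,"z": 0,"rx": 0,"ry": 0,"rz": 0,"fingers": 0.06}

```text
t: 11.2
ee_pos: [0.4629, 0.2467, 0.0913]
orientation: [2.221, 2.221, 0.002]
wrist_force: [0.2, -0.3, -1.5]
width: 0.0658
grip_force: 6.0
```

step_arm:
  plan:
    - {"x": -0.001,"y": 0,"z": 0.001,"rx": 0,"ry": 0,"rz": 0,"fingers": 0.06}
    - {"x": 0,"y": 0,"z": 0,"rx": 0,"ry": 0,"rz": 0,"fingers": 0.06}
    - {"x": 0,"y": 0,"z": 0,"rx": 0,"ry": 0,"rz": 0,"fingers": 0.06}

```text
t: 11.5
ee_pos: [0.463, 0.2461, 0.0905]
orientation: [-2.222, -2.221, -0.003]
wrist_force: [-1.1, 2.7, 6.4]
width: 0.0657
grip_force: 6.0
```

step_arm:
  plan:
    - {"x": 0,"y": 0,"z": 0,"rx": 0,"ry": 0,"rz": 0,"fingers": 0.07}
    - {"x": 0,"y": 0,"z": 0,"rx": 0,"ry": 0,"rz": 0,"fingers": 0.08}
    - {"x": 0,"y": 0,"z": 0,"rx": 0,"ry": 0,"rz": 0,"fingers": 0.091}
    - {"x": 0,"y": 0,"z": 0,"rx": 0,"ry": 0,"rz": 0,"fingers": 0.091}
    - {"x": 0,"y": 0,"z": -0.02,"rx": 0,"ry": 0,"rz": 0,"fingers": 0.091}
    - {"x": 0,"y": 0,"z": -0.05,"rx": 0,"ry": 0,"rz": 0,"fingers": 0.091}
    - {"x": 0,"y": 0,"z": -0.05,"rx": 0,"ry": 0,"rz": 0,"fingers": 0.091}
    - {"x": 0,"y": 0,"z": -0.05,"rx": 0,"ry": 0,"rz": 0,"fingers": 0.091}

```text
t: 12.3
ee_pos: [0.4623, 0.2453, 0.2614]
orientation: [-2.221, -2.221, 0.001]
wrist_force: [0.5, 0.5, -0.1]
width: 0.0911
grip_force: 0.0
```

step_arm:
  plan:
    - {"x": -0.045,"y": 0.0015,"z": 0,"rx": 0,"ry": 0,"rz": 0,"fingers": 0.091}
    - {"x": -0.045,"y": 0.0015,"z": 0,"rx": 0,"ry": 0,"rz": 0,"fingers": 0.091}
    - {"x": -0.045,"y": 0.0015,"z": 0,"rx": 0,"ry": 0,"rz": 0,"fingers": 0.091}
    - {"x": -0.045,"y": 0.0015,"z": 0,"rx": 0,"ry": 0,"rz": 0,"fingers": 0.091}
    - {"x": -0.045,"y": 0.0015,"z": 0,"rx": 0,"ry": 0,"rz": 0,"fingers": 0.091}
    - {"x": -0.045,"y": 0.0015,"z": 0,"rx": 0,"ry": 0,"rz": 0,"fingers": 0.091}
    - {"x": -0.045,"y": 0.0015,"z": 0,"rx": 0,"ry": 0,"rz": 0,"fingers": 0.091}
    - {"x": -0.045,"y": 0.0015,"z": 0,"rx": 0,"ry": 0,"rz": 0,"fingers": 0.091}

```text
t: 13.1
ee_pos: [0.4743, -0.1163, 0.2597]
orientation: [2.222, 2.221, 0.0]
wrist_force: [0.5, 0.6, 0.1]
width: 0.0908
grip_force: 0.0
```

step_arm:
  plan:
    - {"x": -0.045,"y": 0.0015,"z": 0,"rx": 0,"ry": 0,"rz": 0,"fingers": 0.091}
    - {"x": -0.045,"y": 0.0015,"z": 0,"rx": 0,"ry": 0,"rz": 0,"fingers": 0.091}
    - {"x": -0.034,"y": 0,"z": 0,"rx": 0,"ry": 0,"rz": 0,"fingers": 0.091}
    - {"x": 0,"y": 0,"z": 0,"rx": 0,"ry": 0,"rz": 0,"fingers": 0.091}
    - {"x": 0,"y": 0,"z": 0,"rx": 0,"ry": 0,"rz": 0,"fingers": 0.091}
    - {"x": 0,"y": 0,"z": 0,"rx": 0,"ry": 0,"rz": 0,"fingers": 0.091}

```text
t: 13.7
ee_pos: [0.4775, -0.2376, 0.2595]
orientation: [-2.22, -2.221, -0.0]
wrist_force: [-0.5, 1.4, -0.4]
width: 0.0909
grip_force: 0.0
```

```bash
cat > f.py <<'E'
from h import *
from rig import readout
i=snap("wrist","w7"); s=readout.get_state(); print(s["ee_pos"],s["wrist_force"].round(1))
hsv=cv2.cvtColor(i["pixels"],cv2.COLOR_RGB2HSV); H,S,V=[hsv[...,k].astype(int) for k in range(3)]
c=biggest((H>60)&(H<100)&(S>50)); (ce,ax,_)=cv2.fitEllipse(c); print("glass px",np.round(ce,1),np.round(ax,1),ray(i,ce,.012).round(4))
m=(V<70); m[238:]=0
c=biggest(m,(285,130),500); x,y,w,h=cv2.boundingRect(c); print(x,y,w,h)
P=ray(i,[(x,178),(x+w,178),(x+w/2,y)],.005); print("rubber",P.round(4),P[:2,0].mean(),P[2,1]-.05)
E
python3 f.py
```

```text
[ 0.47758309 -0.23733934  0.25961391] [ 0.2 -0.4  0.3]
glass px [279.7 192.8] [55.9 57.3] [[ 0.4769 -0.2397  0.012 ]]
234 142 104 96
rubber [[ 0.4338 -0.2269  0.005 ]
 [ 0.5319 -0.2269  0.005 ]
 [ 0.4827 -0.1933  0.005 ]] 0.4828516412956405 -0.24334652034224602
```

View pics/w7.png

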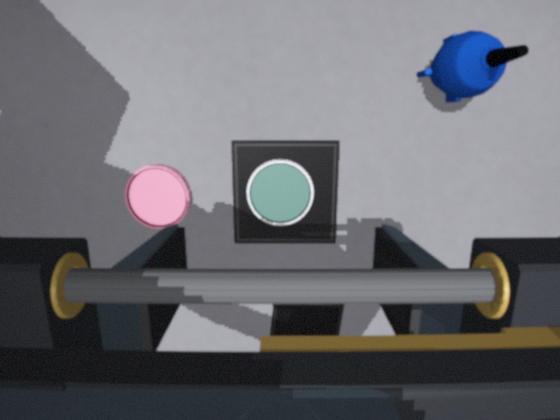

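The wrist view shows the filter centred at (280,193), the rubber mat centred at (286,191.5), and the pink one at (158,196), clear of the fingers. Descending onto the filter rim.

step_arm:
  plan:
    - {"x": -0.002,"y": -0.0005,"z": 0.04,"rx": 0,"ry": 0,"rz": 0,"fingers": 0.091}
    - {"x": 0,"y": 0,"z": 0.04,"rx": 0,"ry": 0,"rz": 0,"fingers": 0.091}
    - {"x": 0,"y": 0,"z": 0.04,"rx": 0,"ry": 0,"rz": 0,"fingers": 0.091}
    - {"x": 0,"y": 0,"z": 0.03,"rx": 0,"ry": 0,"rz": 0,"fingers": 0.091}
    - {"x": 0,"y": 0,"z": 0.015,"rx": 0,"ry": 0,"rz": 0,"fingers": 0.091}
    - {"x": 0,"y": 0,"z": 0.006,"rx": 0,"ry": 0,"rz": 0,"fingers": 0.085}
    - {"x": 0,"y": 0,"z": 0,"rx": 0,"ry": 0,"rz": 0,"fingers": 0.08}
    - {"x": 0,"y": 0,"z": 0,"rx": 0,"ry": 0,"rz": 0,"fingers": 0.075}
  squeeze: 8

```text
t: 14.55
ee_pos: [0.478, -0.2402, 0.0897]
orientation: [2.219, 2.221, 0.001]
wrist_force: [-0.3, -0.5, 0.2]
width: 0.0759
grip_force: 0.0
```

step_arm:
  plan:
    - {"x": 0,"y": -0.001,"z": 0.002,"rx": 0,"ry": 0,"rz": 0,"fingers": 0.072}
    - {"x": 0,"y": 0,"z": 0.002,"rx": 0,"ry": 0,"rz": 0,"fingers": 0.068}
    - {"x": 0,"y": 0,"z": 0,"rx": 0,"ry": 0,"rz": 0,"fingers": 0.064}
    - {"x": 0,"y": 0,"z": 0,"rx": 0,"ry": 0,"rz": 0,"fingers": 0.06}
    - {"x": 0,"y": 0,"z": 0,"rx": 0,"ry": 0,"rz": 0,"fingers": 0.055}
    - {"x": 0,"y": 0,"z": 0,"rx": 0,"ry": 0,"rz": 0,"fingers": 0.055}
    - {"x": 0,"y": 0,"z": 0,"rx": 0,"ry": 0,"rz": 0,"fingers": 0.055}

```text
t: 15.25
ee_pos: [0.4763, -0.2405, 0.085]
orientation: [2.221, 2.221, 0.0]
wrist_force: [-0.4, 0.7, 2.7]
width: 0.0616
grip_force: 8.0
```

step_arm:
  plan:
    - {"x": 0,"y": 0,"z": -0.005,"rx": 0,"ry": 0,"rz": 0,"fingers": 0.055}
    - {"x": 0,"y": 0,"z": -0.015,"rx": 0,"ry": 0,"rz": 0,"fingers": 0.055}
    - {"x": 0,"y": 0,"z": -0.03,"rx": 0,"ry": 0,"rz": 0,"fingers": 0.055}
    - {"x": 0.005,"y": 0,"z": -0.03,"rx": 0,"ry": 0,"rz": 0,"fingers": 0.055}
    - {"x": 0.02,"y": 0.001,"z": 0,"rx": 0,"ry": 0,"rz": 0,"fingers": 0.055}
    - {"x": 0.035,"y": 0.0015,"z": 0,"rx": 0,"ry": 0,"rz": 0,"fingers": 0.055}
    - {"x": 0.04,"y": 0.002,"z": 0,"rx": 0,"ry": 0,"rz": 0,"fingers": 0.055}
    - {"x": 0.04,"y": 0.0015,"z": 0,"rx": 0,"ry": 0,"rz": 0,"fingers": 0.055}

```text
t: 16.05
ee_pos: [0.482, -0.0993, 0.165]
orientation: [2.223, 2.22, 0.001]
wrist_force: [0.8, 0.5, -0.3]
width: 0.0616
grip_force: 8.0
```

step_arm:
  plan:
    - {"x": 0.04,"y": 0.0015,"z": 0,"rx": 0,"ry": 0,"rz": 0,"fingers": 0.055}
    - {"x": 0.028,"y": 0.001,"z": 0,"rx": 0,"ry": 0,"rz": 0,"fingers": 0.055}
    - {"x": 0.012,"y": 0,"z": 0,"rx": 0,"ry": 0,"rz": 0,"fingers": 0.055}
    - {"x": 0.004,"y": 0,"z": 0,"rx": 0,"ry": 0,"rz": 0,"fingers": 0.055}
    - {"x": 0,"y": 0,"z": 0,"rx": 0,"ry": 0,"rz": 0,"fingers": 0.055}
    - {"x": 0,"y": 0,"z": 0,"rx": 0,"ry": 0,"rz": 0,"fingers": 0.055}
    - {"x": 0,"y": 0,"z": 0,"rx": 0,"ry": 0,"rz": 0,"fingers": 0.055}

```text
t: 16.75
ee_pos: [0.4847, -0.0174, 0.1647]
orientation: [2.223, 2.22, -0.0]
wrist_force: [-0.3, -0.1, -1.9]
width: 0.0619
grip_force: 8.0
```

Run:
```python
from h import *
from rig import readout
i=snap("wrist","w8"); s=readout.get_state(); print(s["ee_pos"],s["wrist_force"].round(1),s["width"])
im=i["pixels"]; hsv=cv2.cvtColor(im,cv2.COLOR_RGB2HSV)
red=(((hsv[...,0]<8)|(hsv[...,0]>172))&(hsv[...,1]>120)); c=biggest(red); x,y,w,h=cv2.boundingRect(c);print(x,y,w,h)
P=ray(i,[(x,200),(x+w,200),(x+w/2,y)],.005); print("felt",P[:2,0].mean(),np.diff(P[:2,0]), P[2,1]-.05)
go(s,.485,-.0165,.085,0)
```

```text
[ 0.48469771 -0.01737405  0.16468995] [-0.2 -0.2  0. ] 0.06161973828424483
210 142 141 98
felt 0.4849411110534328 [0.09821026] -0.01723857300555337
shift [0.0009 0.0003 0.0797] heading y -0.001
rz -0.0014815352714969698
```

View pics/w8.png

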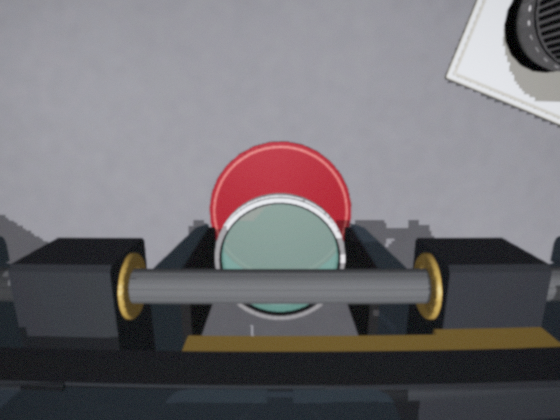

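The filter is held level and centred at (281,257), over the felt pad at (0.485,-0.017). Lowering.

step_arm:
  plan:
    - {"x": 0,"y": 0,"z": 0.025,"rx": 0,"ry": 0,"rz": 0,"fingers": 0.055}
    - {"x": 0,"y": 0,"z": 0.025,"rx": 0,"ry": 0,"rz": 0,"fingers": 0.055}
    - {"x": 0,"y": 0,"z": 0.015,"rx": 0,"ry": 0,"rz": 0,"fingers": 0.055}
    - {"x": 0,"y": 0,"z": 0.008,"rx": 0,"ry": 0,"rz": 0,"fingers": 0.055}
    - {"x": 0,"y": 0,"z": 0.003,"rx": 0,"ry": 0,"rz": 0,"fingers": 0.055}
    - {"x": 0,"y": 0,"z": 0.001,"rx": 0,"ry": 0,"rz": 0,"fingers": 0.055}
    - {"x": 0,"y": 0,"z": 0,"rx": 0,"ry": 0,"rz": 0,"fingers": 0.055}
    - {"x": 0,"y": 0,"z": 0,"rx": 0,"ry": 0,"rz": 0,"fingers": 0.055}

```text
t: 17.6
ee_pos: [0.4851, -0.0164, 0.0884]
orientation: [2.221, 2.221, 0.002]
wrist_force: [0.9, 0.1, -0.3]
width: 0.0618
grip_force: 8.0
```

step_arm:
  plan:
    - {"x": 0,"y": 0,"z": 0.001,"rx": 0,"ry": 0,"rz": 0,"fingers": 0.055}
    - {"x": 0,"y": 0,"z": 0.001,"rx": 0,"ry": 0,"rz": 0,"fingers": 0.055}
    - {"x": 0,"y": 0,"z": 0.001,"rx": 0,"ry": 0,"rz": 0,"fingers": 0.055}
    - {"x": 0,"y": 0,"z": 0,"rx": 0,"ry": 0,"rz": 0,"fingers": 0.055}
    - {"x": 0,"y": 0,"z": 0,"rx": 0,"ry": 0,"rz": 0,"fingers": 0.055}

```text
t: 18.1
ee_pos: [0.4848, -0.0164, 0.085]
orientation: [2.221, 2.221, 0.001]
wrist_force: [-0.9, 0.6, 3.6]
width: 0.0618
grip_force: 8.0
```

step_arm:
  plan:
    - {"x": 0,"y": 0,"z": 0,"rx": 0,"ry": 0,"rz": 0,"fingers": 0.066}
    - {"x": 0,"y": 0,"z": 0,"rx": 0,"ry": 0,"rz": 0,"fingers": 0.075}
    - {"x": 0,"y": 0,"z": 0,"rx": 0,"ry": 0,"rz": 0,"fingers": 0.091}
    - {"x": 0,"y": 0,"z": 0,"rx": 0,"ry": 0,"rz": 0,"fingers": 0.091}
    - {"x": 0,"y": 0,"z": -0.02,"rx": 0,"ry": 0,"rz": 0,"fingers": 0.091}
    - {"x": 0,"y": 0,"z": -0.05,"rx": 0,"ry": 0,"rz": 0,"fingers": 0.091}
    - {"x": 0,"y": 0,"z": -0.05,"rx": 0,"ry": 0,"rz": 0,"fingers": 0.091}
    - {"x": 0,"y": 0,"z": -0.045,"rx": 0,"ry": 0,"rz": 0,"fingers": 0.091}

```text
t: 18.9
ee_pos: [0.4846, -0.0164, 0.2519]
orientation: [2.221, 2.221, 0.001]
wrist_force: [1.8, 0.3, -1.1]
width: 0.0908
grip_force: 0.0
```

step_arm:
  plan:
    - {"x": 0.02,"y": 0.028,"z": 0,"rx": 0,"ry": 0,"rz": 0,"fingers": 0.091}
    - {"x": 0.022,"y": 0.03,"z": 0,"rx": 0,"ry": 0,"rz": 0,"fingers": 0.091}
    - {"x": 0.022,"y": 0.03,"z": 0,"rx": 0,"ry": 0,"rz": 0,"fingers": 0.091}
    - {"x": 0.022,"y": 0.03,"z": 0,"rx": 0,"ry": 0,"rz": 0,"fingers": 0.091}
    - {"x": 0.022,"y": 0.03,"z": 0,"rx": 0,"ry": 0,"rz": 0,"fingers": 0.091}
    - {"x": 0.017,"y": 0.025,"z": 0,"rx": 0,"ry": 0,"rz": 0,"fingers": 0.091}
    - {"x": 0,"y": 0,"z": 0,"rx": 0,"ry": 0,"rz": 0,"fingers": 0.091}
    - {"x": 0,"y": 0,"z": 0,"rx": 0,"ry": 0,"rz": 0,"fingers": 0.091}

```text
t: 19.7
ee_pos: [0.6574, 0.1087, 0.2488]
orientation: [-2.22, -2.222, 0.003]
wrist_force: [-0.0, -0.8, 0.3]
width: 0.0909
grip_force: 0.0
```

Run:
```python
from h import *
from rig import readout
i=snap("wrist","w9"); s=readout.get_state(); print(s["ee_pos"])
hsv=cv2.cvtColor(i["pixels"],cv2.COLOR_RGB2HSV); c=biggest((hsv[...,0]>95)&(hsv[...,0]<140)&(hsv[...,1]>90)&(np.indices(hsv.shape[:2])[0]<240),(281,200)); e=cv2.fitEllipse(c); print(e, ray(i,e[0],.076))
go(s,.6575,.109,.1135,0)
```

```text
[0.65696057 0.10822693 0.2491677 ]
((280.2626037597656, 209.94190979003906), (58.81989288330078, 61.571189880371094), 90.49407958984375) [[0.65710507 0.10857778 0.076     ]]
shift [0.0008 0.0008 0.1357] heading y 0.0
rz 6.43883780613308e-05
```

The lens stands where it was left, at (0.657,0.109).

step_arm:
  plan:
    - {"x": 0.0005,"y": 0.0003,"z": 0.035,"rx": 0,"ry": 0,"rz": 0,"fingers": 0.091}
    - {"x": 0,"y": 0,"z": 0.035,"rx": 0,"ry": 0,"rz": 0,"fingers": 0.091}
    - {"x": 0,"y": 0,"z": 0.035,"rx": 0,"ry": 0,"rz": 0,"fingers": 0.091}
    - {"x": 0,"y": 0,"z": 0.025,"rx": 0,"ry": 0,"rz": 0,"fingers": 0.091}
    - {"x": 0,"y": 0,"z": 0.005,"rx": 0,"ry": 0,"rz": 0,"fingers": 0.08}
    - {"x": 0,"y": 0,"z": 0,"rx": 0,"ry": 0,"rz": 0,"fingers": 0.07}
    - {"x": 0,"y": 0,"z": 0,"rx": 0,"ry": 0,"rz": 0,"fingers": 0.064}
    - {"x": 0,"y": 0,"z": 0,"rx": 0,"ry": 0,"rz": 0,"fingers": 0.055}
  squeeze: 20

```text
t: 20.55
ee_pos: [0.6583, 0.109, 0.1168]
orientation: [2.221, 2.22, 0.003]
wrist_force: [-2.3, -0.6, 6.6]
width: 0.0619
grip_force: 14.6
```

step_arm:
  plan:
    - {"x": 0,"y": 0,"z": 0,"rx": 0,"ry": 0,"rz": 0,"fingers": 0.055}
    - {"x": 0,"y": 0,"z": 0,"rx": 0,"ry": 0,"rz": 0,"fingers": 0.055}
    - {"x": 0,"y": 0,"z": 0,"rx": 0,"ry": 0,"rz": 0,"fingers": 0.055}
    - {"x": 0,"y": 0,"z": 0,"rx": 0,"ry": 0,"rz": 0,"fingers": 0.055}

```text
t: 20.95
ee_pos: [0.6583, 0.109, 0.1168]
orientation: [2.221, 2.221, 0.002]
wrist_force: [-2.0, -1.2, 6.3]
width: 0.0618
grip_force: 20.0
```

step_arm:
  plan:
    - {"x": 0,"y": 0,"z": -0.01,"rx": 0,"ry": 0,"rz": 0,"fingers": 0.055}
    - {"x": 0,"y": 0,"z": -0.03,"rx": 0,"ry": 0,"rz": 0,"fingers": 0.055}
    - {"x": 0,"y": 0,"z": -0.035,"rx": 0,"ry": 0,"rz": 0,"fingers": 0.055}
    - {"x": 0,"y": -0.015,"z": -0.025,"rx": 0,"ry": 0,"rz": 0,"fingers": 0.055}
    - {"x": 0,"y": -0.035,"z": 0,"rx": 0,"ry": 0,"rz": 0,"fingers": 0.055}
    - {"x": 0,"y": -0.045,"z": 0,"rx": 0,"ry": 0,"rz": 0,"fingers": 0.055}
    - {"x": 0,"y": -0.045,"z": 0,"rx": 0,"ry": 0,"rz": 0,"fingers": 0.055}
    - {"x": -0.015,"y": -0.035,"z": 0,"rx": 0,"ry": 0,"rz": 0,"fingers": 0.055}

```text
t: 21.75
ee_pos: [0.4802, 0.0948, 0.2148]
orientation: [-2.219, -2.222, 0.0]
wrist_force: [0.8, -1.3, -2.5]
width: 0.0619
grip_force: 20.0
```

step_arm:
  plan:
    - {"x": -0.035,"y": 0,"z": 0,"rx": 0,"ry": 0,"rz": 0,"fingers": 0.055}
    - {"x": -0.045,"y": 0,"z": 0,"rx": 0,"ry": 0,"rz": 0,"fingers": 0.055}
    - {"x": -0.045,"y": 0,"z": 0,"rx": 0,"ry": 0,"rz": 0,"fingers": 0.055}
    - {"x": -0.045,"y": 0,"z": 0,"rx": 0,"ry": 0,"rz": 0,"fingers": 0.055}
    - {"x": -0.045,"y": 0,"z": 0,"rx": 0,"ry": 0,"rz": 0,"fingers": 0.055}
    - {"x": -0.045,"y": 0,"z": 0,"rx": 0,"ry": 0,"rz": 0,"fingers": 0.055}
    - {"x": -0.04,"y": 0,"z": 0,"rx": 0,"ry": 0,"rz": 0,"fingers": 0.055}
    - {"x": -0.025,"y": 0,"z": 0,"rx": 0,"ry": 0,"rz": 0,"fingers": 0.055}

```text
t: 22.55
ee_pos: [0.4828, -0.2338, 0.2151]
orientation: [2.222, 2.218, -0.0]
wrist_force: [1.6, 0.9, -3.5]
width: 0.0619
grip_force: 20.0
```

step_arm:
  plan:
    - {"x": -0.011,"y": 0,"z": 0.02,"rx": 0,"ry": 0,"rz": 0,"fingers": 0.055}
    - {"x": 0,"y": 0,"z": 0,"rx": 0,"ry": 0,"rz": 0,"fingers": 0.055}
    - {"x": 0,"y": 0,"z": 0,"rx": 0,"ry": 0,"rz": 0,"fingers": 0.055}
    - {"x": 0,"y": 0,"z": 0,"rx": 0,"ry": 0,"rz": 0,"fingers": 0.055}

```text
t: 22.95
ee_pos: [0.4833, -0.2412, 0.1954]
orientation: [2.22, 2.222, 0.001]
wrist_force: [0.5, -0.6, -3.5]
width: 0.0619
grip_force: 20.0
```

Run:
```python
from h import *
from rig import readout
i=snap("wrist","w10"); s=readout.get_state(); print(s["ee_pos"],s["wrist_force"].round(1),s["width"])
go(s,.483,-.2425,.1168,0)
# visible part of mat: rows
V=cv2.cvtColor(i["pixels"],cv2.COLOR_RGB2HSV)[...,2].astype(int); 
print(proj(i,[[.433,-.1925,.005],[.533,-.1925,.005]]).round(1))
```

```text
[ 0.4834076  -0.24118623  0.19557933] [ 0.9  0.7 -2.2] 0.06165693006774213
shift [-0.0013 -0.0005  0.0788] heading y 0.001
rz 0.0011195780860309146
[[213.2 141.4]
 [346.  141.4]]
```

View pics/w10.png

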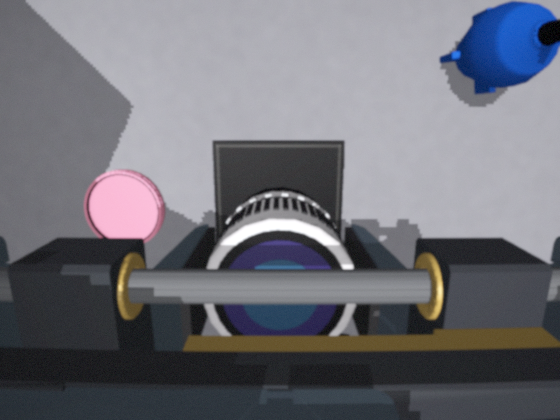

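The rubber mat's far corners are at (213,141) and (345,141), as predicted, and the lens is held upright at about (281,285). Lowering 0.075, then in small steps.

step_arm:
  plan:
    - {"x": -0.001,"y": -0.0005,"z": 0.025,"rx": 0,"ry": 0,"rz": 0,"fingers": 0.055}
    - {"x": 0,"y": 0,"z": 0.025,"rx": 0,"ry": 0,"rz": 0,"fingers": 0.055}
    - {"x": 0,"y": 0,"z": 0.015,"rx": 0,"ry": 0,"rz": 0,"fingers": 0.055}
    - {"x": 0,"y": 0,"z": 0.007,"rx": 0,"ry": 0,"rz": 0,"fingers": 0.055}
    - {"x": 0,"y": 0,"z": 0.003,"rx": 0,"ry": 0,"rz": 0,"fingers": 0.055}
    - {"x": 0,"y": 0,"z": 0.001,"rx": 0,"ry": 0,"rz": 0,"fingers": 0.055}
    - {"x": 0,"y": 0,"z": 0,"rx": 0,"ry": 0,"rz": 0,"fingers": 0.055}
    - {"x": 0,"y": 0,"z": 0,"rx": 0,"ry": 0,"rz": 0,"fingers": 0.055}

```text
t: 23.8
ee_pos: [0.483, -0.2431, 0.1196]
orientation: [2.22, 2.22, 0.001]
wrist_force: [0.3, 0.7, -2.8]
width: 0.0616
grip_force: 20.0
```

step_arm:
  plan:
    - {"x": 0,"y": 0,"z": 0.001,"rx": 0,"ry": 0,"rz": 0,"fingers": 0.055}
    - {"x": 0,"y": 0,"z": 0.001,"rx": 0,"ry": 0,"rz": 0,"fingers": 0.055}
    - {"x": 0,"y": 0,"z": 0.001,"rx": 0,"ry": 0,"rz": 0,"fingers": 0.055}
    - {"x": 0,"y": 0,"z": 0,"rx": 0,"ry": 0,"rz": 0,"fingers": 0.055}
    - {"x": 0,"y": 0,"z": 0,"rx": 0,"ry": 0,"rz": 0,"fingers": 0.055}

```text
t: 24.3
ee_pos: [0.4826, -0.243, 0.1168]
orientation: [2.221, 2.221, 0.0]
wrist_force: [-2.9, 0.5, 5.2]
width: 0.0618
grip_force: 20.0
```

Contact. Releasing, lifting and clearing the view.

step_arm:
  plan:
    - {"x": 0,"y": 0,"z": 0,"rx": 0,"ry": 0,"rz": 0,"fingers": 0.07}
    - {"x": 0,"y": 0,"z": 0,"rx": 0,"ry": 0,"rz": 0,"fingers": 0.091}
    - {"x": 0,"y": 0,"z": 0,"rx": 0,"ry": 0,"rz": 0,"fingers": 0.091}
    - {"x": 0,"y": 0,"z": 0,"rx": 0,"ry": 0,"rz": 0,"fingers": 0.091}
    - {"x": 0,"y": 0,"z": -0.02,"rx": 0,"ry": 0,"rz": 0,"fingers": 0.091}
    - {"x": 0,"y": 0,"z": -0.045,"rx": 0,"ry": 0,"rz": 0,"fingers": 0.091}
    - {"x": 0,"y": 0,"z": -0.045,"rx": 0,"ry": 0,"rz": 0,"fingers": 0.091}
    - {"x": 0,"y": 0,"z": -0.045,"rx": 0,"ry": 0,"rz": 0,"fingers": 0.091}

```text
t: 25.1
ee_pos: [0.4823, -0.2428, 0.2722]
orientation: [-2.221, -2.221, 0.0]
wrist_force: [0.3, -1.5, -0.3]
width: 0.0911
grip_force: 0.0
```

step_arm:
  plan:
    - {"x": 0,"y": -0.03,"z": 0,"rx": 0,"ry": 0,"rz": 0,"fingers": 0.091}
    - {"x": 0,"y": -0.03,"z": 0,"rx": 0,"ry": 0,"rz": 0,"fingers": 0.091}
    - {"x": 0,"y": -0.03,"z": 0,"rx": 0,"ry": 0,"rz": 0,"fingers": 0.091}
    - {"x": 0,"y": -0.03,"z": 0,"rx": 0,"ry": 0,"rz": 0,"fingers": 0.091}
    - {"x": 0,"y": 0,"z": 0,"rx": 0,"ry": 0,"rz": 0,"fingers": 0.091}
    - {"x": 0,"y": 0,"z": 0,"rx": 0,"ry": 0,"rz": 0,"fingers": 0.091}

```text
t: 25.7
ee_pos: [0.3625, -0.2431, 0.271]
orientation: [2.222, 2.22, 0.001]
wrist_force: [0.6, -0.3, -0.2]
width: 0.0912
grip_force: 0.0
```

Run:
```python
from h import *
t=snap("top"); s=snap("scene")
a=cv2.resize(t["pixels"][145:270,100:420,::-1],(800,312),interpolation=cv2.INTER_CUBIC)
b=cv2.resize(s["pixels"][90:300,120:560,::-1],(600,286))
cv2.imwrite("pics/end.png",np.vstack([a,np.pad(b,((0,0),(0,200),(0,0)))]))
```

```text
(no output)
```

View pics/end.png

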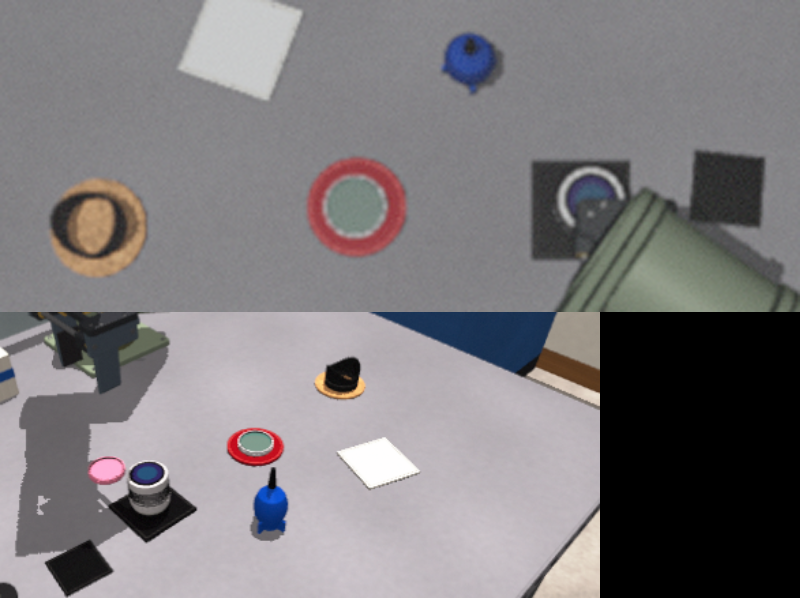

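All three pieces stand on their mats: filter at (356,206) centred on the felt, hood at (91,225) on the cork (its offset is rim parallax), and the lens upright on the rubber mat. The blower is unmoved and the gripper is clear.

```bash
python3 -c "
from rig import robot
print(robot.hand_in())"
```

```text
the job is handed in; nothing more can be done
None
```

The job is handed in at about 26 s of the 112 s allowed, with no verdict shown: the final pictures show the lens on the rubber mat, the filter on the felt pad and the hood on the cork pad, with the blower unmoved; the lens was the piece parked on the white mat.

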